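# Slide the light-sensitive jar under the sprung amber hood

### The arm

A 7-joint arm with a two-finger parallel gripper is mounted at the origin on a cart in front of the work surface, level with it; the furniture and walls round the work are solid. World frame = base frame: x ahead of the robot, y to its left, z up, the work surface at z = 0. Lengths are in m, angles in degrees, forces in N, time in s.
With the tool pointing down it reaches from about 0.4 to 0.9 m from the base axis. Payload 5.5 kg.
Tool frame: the origin (TCP) lies midway between the tips of the shut fingers; the grasp point (between the pads) lies 19 mm behind it (bot.grasp_offset is the z of the grasp point in the tool frame, in m); z points along the fingers, y is the line along which they close (so a half turn about z gives the same grasp; the last joint's range is limited). The gripper opens to 92 mm and grips with 3 to 60 N. Pads are 19 mm wide; open, the fingers measure 130 mm over their backs; the gripper's body (75 mm by 190 mm) begins 47 mm behind the grasp point.
Start: joints at [-55.05, 28.699, -24.465, 88.831, 12.651, 65.22, -12.049], TCP at [0.221, 0.611, 0.227] pointing down, gripper open.
Joint ranges: [-164.97, 164.97], [-17.58, 116.51], [-87.97, 89.64], [11.32, 138.91], [-80.73, 260.73], [10.89, 115.49], [-147.41, 147.41]. Speed limits (degrees/s): [147.25, 147.25, 180, 180, 180, 180, 180].

### API

Orientations are given as a 3x3 rotation matrix whose columns are the frame's x, y, z axes.
In Python, from cell import bot, cams gives the robot as it stands.
- The arm moves only by the tool servo_tool, never from a script. Its argument "plan" is a list of rows, each an object with "translation": the shift along the tool's x, y, z each as a share of 10 cm, from -1 to 1, a list of three; "spin": the turn about the tool's z as a share of 2 rad, from -1 to 1. A call has 1 to 12 rows; each row is the pose to reach, as a shift and turn from the pose commanded when the call began, along the tool's axes at that moment; what a row does not reach only later rows make up. A row lasts 1/12 s, in which the tool goes at most 41.7 mm and 7.16 degrees, less where a joint would pass 70% of its speed; a pose out of reach is approached as far as the arm can. A call with a number of a shift or a turn outside -1 to 1 is refused whole. A call with a gripper value outside its range is refused whole. "fingers" is the opening, from -1 (shut) to 1 (fully open), set as the call begins (left out, the last holds). The fingers move at their own pace and stop on an object; "force" is the grip in N (left out, the last holds). Time passes only in rows, so rows that repeat a pose let the fingers close. It gives the time, the measured TCP pose, the force, the opening and the grip force at its end, in the units of the state.
- bot.state(): the state, without advancing time (a new reading comes with each control period).
- cams.read_camera(name): name is "scene" or "top" or "wrist"; returns (picture, depth): 384x512x3 uint8, red, green, blue; 384x512 float32, m along the optical axis (not along the pixel's ray), 0 where there is no reading.
- cams.calibration(name): a dict with "mtx" (3x3 intrinsics, pixels), "view" (4x4, takes a point from world to camera coordinates); the wrist camera has in their place "tool_from_camera" (4x4, takes a point from camera to tool coordinates, whose origin is the TCP and whose axes are the flange's). Camera axes: x right, y down, z forward; pixel columns grow to the right and rows downward; lengths in m; the calibration is good to about 2 mm. A picture is of the moment at which its call begins: read the wrist's pose just before it. calibration takes no time and is no camera call.
- bot.close_job(): hands the job in; it is judged then, once.
The state is a dict: "t": time; "joints": joint angles; "joint_velocities": joint speeds; "joint_torque": joint torques, N m; "tcp_pos": TCP position; "tool_rot": TCP orientation; "contact_force": force on the tool from outside, world axes, zero at the start; "wrist_torque": the same for the moment, N m; "finger_gap": opening from 0.0 (shut) to 1.0 (fully open); "gripper_force": force on a finger pad.
Only numpy, scipy, OpenCV 4.12 (cv2) and the standard library are available. Lean on these libraries where they do the work, as an engineer would, in place of code of your own. Each camera call takes 0.05 s, during which the arm holds its last target. There are 200 camera calls.

### The job

Push the long red bar back with one fingertip to swing the spring-closed amber hood up, and keep holding it open with that finger while your other finger pushes the blue plate of the jar carrier along its lane until the carrier is fully home against the end stop under the hood. Then back off so the hood closes over the jar. Only push: do not lift or tip the carrier, do not let the hood strike the jar, and leave the vial, the dropper bottle and the two loose caps where they stand.

Things in the scene. Friction and masses are not known exactly. Their poses are not given: they have to be found in the camera images.
- dock: White fixed dock, -x side toward the robot, yaw up to 0.3 rad. Origin on the bench below mid-lane, z up. Lane along its y, entered at +y by moving to -y: floor 4 mm above the bench, x -31 to 31 mm between grey rails (5 mm wide, tops 14 mm above the bench, y -71 to 155), end stop face at y -66 mm
- jar_seat (a point): Point on the lane floor (dock 0, -37, 4 mm) where the carrier's origin lies when it is fully home against the end stop
- hinge_line (a point): Point on the hood's hinge line at dock (46, 0, 14) mm; the hinge line runs parallel to the dock's y axis, with a steel tube 7 mm thick on it from y = -73 to +189 mm and 20 mm high bearings at its two ends
- hood (a joint): Hood angle, rad: 0 closed, grows as it swings up and back toward the dock's +x, stop at 1.45. It clears the jar from about 1.15. Spring and weight always shut it again (damped, under a second); about 3 N at the bar starts to open it, about 5 N holds it at 1.2
- bar_mid (a point): Point on the axis of the red bar at dock y 90 mm, moving with it. Red round bar 8 mm thick, 40 mm from the hinge line and parallel to it, rigid with the hood, between steel end arms at dock y -6 and 184 mm. Closed: bar axis at dock x 36, 53 mm above the bench. Pushed to the dock's +x it swings back and down: at hood angle 1.2, x 79, 37 mm above the bench. A finger can slide along it
- carrier: Loose white plate 56 x 58 x 8 mm (0.18 kg in all) with a foil-topped jar 50 mm wide fixed on it, top 56 mm above the underside. A tail 22 mm wide, 8 high runs along +y to an upright blue plate 36 mm wide (x), 38 high, outer face at carrier y 76 mm. Origin: underside below the jar; axes as the dock's. Starts in the lane 67 to 97 mm short of home
- vial: Bystander: upright 30 ml vial with white cap, 29 mm wide, 68 mm high, origin at the middle of its base
- dropper_bottle: Bystander: upright dropper bottle with yellow cap, 34 mm wide, 80 mm high, origin at the middle of its base
- orange_cap: Bystander: loose orange screw cap, 34 mm wide, 14 mm high, origin at the middle of its base
- blue_cap: Bystander: loose dark blue screw cap, 36 mm wide, 18 mm high, origin at the middle of its base
- shell_top (a point): Middle of the orange top of the amber hood, moving with it. Closed: a box over dock x -36 to 48, y -74 to -4, top 67 mm above the bench; its entry end wall reaches down to 15 mm above the bench, so the carrier's plate and tail pass beneath but the jar does not. At 1.2 rad it rises to about 110 mm, at dock y below -4 only

How it is judged (in metres and radians):
On the way, in this order (a step that is already met when the one before it is completed fails the run):
1. a finger holds the hood open by the bar while the jar is still outside (value of joint hood above 1 rad and contact force between the fingers and hood above 0.3 N and y of carrier in the frame of dock above 0.022 m), for 0.2 s.
2. with the hood held so, a finger pushes the carrier in under it (value of joint hood above 1 rad and contact force between the fingers and hood above 0.3 N and contact force between the fingers and carrier above 0.1 N and y of carrier in the frame of dock below 0.015 m), for 0.05 s.
3. the carrier is home with the hood still held open (value of joint hood above 1 rad and contact force between the fingers and hood above 0.3 N and y of carrier in the frame of dock below -0.032 m), for 0.1 s.
At the end, for the whole second after the job is handed in: The carrier lies flat and still in the lane within 6 mm of fully home (its origin at jar_seat), and the hood is shut over it (angle under 0.06 rad) (distance between carrier and jar_seat below 0.006 m and value of joint hood below 0.06 rad and angle between carrier's own z axis and vertical below 0.06 rad and linear speed of carrier below 0.01 m/s); the robot touches nothing.
It fails at once if the carrier is lifted more than 8 mm or tipped (height (world z) of carrier above 0.012 m or angle between carrier's own z axis and vertical above 0.15 rad).
It fails at once if the hood strikes or presses on the jar or its carrier with over 3 N (contact force between hood and carrier above 3 N).
It fails at once if a bystander is moved more than 15 mm (distance of any of vial, dropper_bottle, orange_cap, blue_cap from where it was at the start of the episode above 0.015 m).
It also fails if it takes over 45 s, if anything falls off the work surface, if the arm or the gripper's body presses on something with over 40 N, if the wrist force passes 120 N, or if a joint passes its speed limit or range.

## Working session

There is one attempt and no reset: what is moved stays moved. The work goes in short steps, Python scripts to look and compute and a tool call to move; the robot and the scene stay as the last step left them, time stands still between calls to the robot, and variables do not carry over. Pictures are saved under pics/ and viewed, at most 10 in all, crops included, and the job is handed in when it is done.

Besides the shell and the picture viewer there is one more tool, called after "Call:" as name([rows], argument=value, ...), one row to a line, values as JSON. servo_tool: Moves the arm, as the interface text tells. Its arguments: {"type":"object","properties":{"plan":{"type":"array"},"fingers":{"type":"number"},"force":{"type":"number"}},"required":["plan"]}

```bash
mkdir -p pics; ls; python3 - <<'E'
from cell import bot,cams
import cv2,numpy as np
np.set_printoptions(precision=4,suppress=True)
s=bot.state();print(s['t'],s['tcp_pos'],s['tool_rot'],s['finger_gap'])
for n in('scene','top'):
    p,d=cams.read_camera(n);np.savez(f'pics/{n}0.npz',p=p,d=d);cv2.imwrite(f'pics/{n}0.png',p[:,:,::-1]);print(cams.calibration(n))
print(cams.calibration('wrist'))
E
```

```text
pics
0.0 [0.2207 0.6106 0.2257] [[-0.9405  0.3398 -0.0008]
 [ 0.3398  0.9405 -0.0018]
 [ 0.0001 -0.002  -1.    ]] 0.9996212468861253
{'mtx': array([[426.8006,   0.    , 263.4779],
       [  0.    , 426.8006, 187.2824],
       [  0.    ,   0.    ,   1.    ]]), 'view': array([[ 0.6606, -0.7506,  0.0117, -0.3965],
       [-0.5092, -0.4594, -0.7278,  0.3   ],
       [ 0.5516,  0.4748, -0.6857,  0.6276],
       [ 0.    ,  0.    ,  0.    ,  1.    ]])}
{'mtx': array([[366.5191,   0.    , 255.4552],
       [  0.    , 366.5191, 189.1277],
       [  0.    ,   0.    ,   1.    ]]), 'view': array([[-0.002 , -1.    ,  0.0056, -0.0696],
       [-0.9869,  0.0011, -0.1612,  0.5255],
       [ 0.1612, -0.0059, -0.9869,  0.827 ],
       [ 0.    ,  0.    ,  0.    ,  1.    ]])}
{'mtx': array([[293.8095,   0.    , 248.8276],
       [  0.    , 293.8095, 189.4713],
       [  0.    ,   0.    ,   1.    ]]), 'tool_from_camera': array([[ 0.0003, -0.9614, -0.2753,  0.0743],
       [ 1.    ,  0.0002,  0.0005, -0.0011],
       [-0.0004, -0.2753,  0.9614, -0.1581],
       [ 0.    ,  0.    ,  0.    ,  1.    ]])}
```

View pics/top0.png

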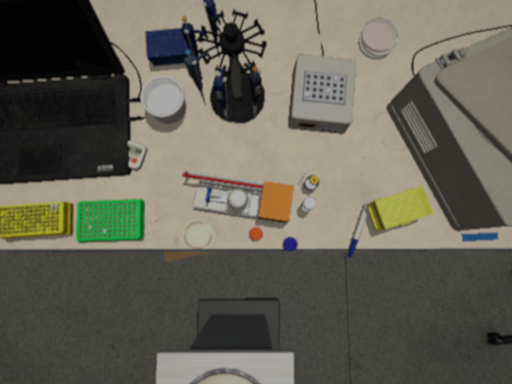

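View pics/scene0.png

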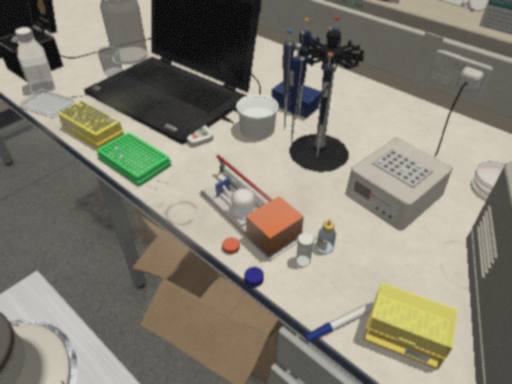

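The top view shows the dock with the orange hood at (277,202), the red bar from (185,176) to (263,187), the jar at (238,200) and the blue plate at (209,196). The vial is at (308,205), the dropper at (312,183), and the caps are at (256,234) and (290,243). Next I'll measure these.

```bash
cat > h.py <<'E'
import numpy as np,cv2
from cell import bot,cams
np.set_printoptions(precision=4,suppress=True)
def cam(n,s=None):
    c=cams.calibration(n)
    if n!='wrist': return c['mtx'],np.linalg.inv(c['view'])
    T=np.eye(4);T[:3,:3]=s['tool_rot'];T[:3,3]=s['tcp_pos'];return c['mtx'],T@c['tool_from_camera']
def ray(uv,K,T,z):
    uv=np.atleast_2d(np.asarray(uv,float));d=np.c_[uv,np.ones(len(uv))]@np.linalg.inv(K).T@T[:3,:3].T
    o=T[:3,3];return o+d*((z-o[2])/d[:,2])[:,None]
def proj(P,K,T):
    q=np.linalg.inv(T)@np.c_[np.atleast_2d(P),np.ones(len(np.atleast_2d(P)))].T;q=K@q[:3];return (q[:2]/q[2]).T
R={'red':((0,150,60),(5,255,255),(172,150,60),(180,255,255)),'orange':((6,150,80),(16,255,255)),'blue':((105,130,40),(128,255,255)),'yellow':((20,150,100),(32,255,255))}
def mask(p,c):
    h=cv2.cvtColor(p,cv2.COLOR_RGB2HSV);r=R[c];m=cv2.inRange(h,r[0],r[1])
    return m|cv2.inRange(h,r[2],r[3]) if len(r)>2 else m
def blobs(m,a=15,box=None):
    n,l,st,ce=cv2.connectedComponentsWithStats(m)
    return [(st[i].tolist(),ce[i],l==i) for i in range(1,n) if st[i,4]>=a and (box is None or (box[0]<ce[i][0]<box[1] and box[2]<ce[i][1]<box[3]))]
E
python3 - <<'E'
from h import *
f=np.load('pics/top0.npz');p=f['p'];K,T=cam('top')
for c,z in(('red',.053),('orange',.067),('blue',.05)):
    for st,ce,l in blobs(mask(p,c),8,(150,340,150,260)):
        r=cv2.minAreaRect(np.argwhere(l)[:,::-1].astype(np.float32));print(c,st,ce,ray(ce,K,T,z),'rect',ray(cv2.boxPoints(r),K,T,z)[:,:2].tolist() if st[4]>60 else '')
E
```

```text
red [183, 174, 80, 14, 144] [221.375  180.3819] [[0.5447 0.0098 0.053 ]] rect [[0.5564235481488596, 0.10050389078457307], [0.5614829912890673, 0.09989199433024622], [0.5321942420343816, -0.08629701955285521], [0.5271836373537537, -0.08551214109417136]]
orange [259, 182, 34, 40, 1067] [275.5483 201.6739] [[ 0.4922 -0.1163  0.067 ]] rect [[0.45601829237892305, -0.07678848042040635], [0.5390019491518485, -0.08891508752277169], [0.5291119985239843, -0.15649699642770182], [0.44640017425175677, -0.14331760000118865]]
orange [250, 228, 12, 12, 120] [255.4833 233.5833] [[ 0.4196 -0.0702  0.067 ]] rect [[0.43218426904996665, -0.057755712400621266], [0.43214118951336666, -0.0826956940716962], [0.40741862320143807, -0.08258489913178503], [0.40746562015436905, -0.05776450801487927]]
blue [206, 188, 4, 13, 26] [207.8462 194.2308] [[0.5122 0.0413 0.05  ]] rect 
blue [284, 238, 13, 13, 136] [289.7426 244.1691] [[ 0.396 -0.149  0.05 ]] rect [[0.4100547323712055, -0.13595141872462999], [0.41000275677167825, -0.16362093597214677], [0.3827202928709536, -0.16307843878803277], [0.3827769413272796, -0.13555312166315453]]
```

Call:
servo_tool([
  {"translation": [-0.36, -0.34, 0], "spin": 0.057},
  {"translation": [-0.72, -0.68, 0], "spin": 0.114},
  {"translation": [-0.72, -0.68, 0], "spin": 0.114},
  {"translation": [-0.72, -0.68, 0], "spin": 0.114},
], fingers=0.04, force=40)

```text
t: 0.43
tcp_pos: [0.2695, 0.518, 0.2261]
tool_rot: [[-0.836, 0.549, 0.002], [0.549, 0.836, -0.004], [-0.004, -0.002, -1.0]]
contact_force: [0.7, -0.2, -0.8]
finger_gap: 0.762
gripper_force: 0.0
```

Call:
servo_tool([
  {"translation": [-0.43, -0.25, 0], "spin": 0.057},
  {"translation": [-0.86, -0.5, 0], "spin": 0.114},
  {"translation": [-0.86, -0.5, 0], "spin": 0.114},
  {"translation": [-0.86, -0.5, 0], "spin": 0.114},
])

```text
t: 0.77
tcp_pos: [0.3133, 0.4301, 0.2264]
tool_rot: [[-0.691, 0.723, 0.001], [0.723, 0.691, -0.003], [-0.003, -0.001, -1.0]]
contact_force: [0.4, -0.4, -0.3]
finger_gap: 0.527
gripper_force: 0.0
```

Call:
servo_tool([
  {"translation": [-0.47, -0.15, 0], "spin": 0.057},
  {"translation": [-0.95, -0.29, 0], "spin": 0.114},
  {"translation": [-0.95, -0.29, 0], "spin": 0.114},
  {"translation": [-0.95, -0.29, 0], "spin": 0.114},
])

```text
t: 1.1
tcp_pos: [0.3578, 0.3425, 0.2266]
tool_rot: [[-0.51, 0.86, 0.001], [0.86, 0.51, -0.002], [-0.002, -0.0, -1.0]]
contact_force: [0.5, -0.1, -0.8]
finger_gap: 0.524
gripper_force: 0.0
```

Call:
servo_tool([
  {"translation": [-0.5, -0.03, 0], "spin": 0.057},
  {"translation": [-0.99, -0.06, 0], "spin": 0.114},
  {"translation": [-0.99, -0.06, 0], "spin": 0.114},
  {"translation": [-0.99, -0.06, 0], "spin": 0.114},
])

```text
t: 1.43
tcp_pos: [0.4032, 0.2554, 0.2267]
tool_rot: [[-0.304, 0.953, 0.001], [0.953, 0.304, -0.001], [-0.001, 0.0, -1.0]]
contact_force: [0.1, 0.9, 0.5]
finger_gap: 0.521
gripper_force: 0.0
```

Call:
servo_tool([
  {"translation": [-0.49, 0.08, 0], "spin": 0.057},
  {"translation": [-0.98, 0.16, 0], "spin": 0.114},
  {"translation": [-0.98, 0.16, 0], "spin": 0.114},
  {"translation": [-0.98, 0.16, 0], "spin": 0.114},
])

```text
t: 1.77
tcp_pos: [0.4485, 0.1677, 0.2268]
tool_rot: [[-0.081, 0.997, 0.001], [0.997, 0.081, -0.001], [-0.001, 0.001, -1.0]]
contact_force: [-0.2, 0.3, 0.2]
finger_gap: 0.519
gripper_force: 0.0
```

Call:
servo_tool([
  {"translation": [-0.46, 0.15, 0], "spin": 0.057},
  {"translation": [-0.8, 0.3, 0], "spin": 0.114},
  {"translation": [-0.8, 0.3, 0], "spin": 0.114},
  {"translation": [-0.8, 0.3, 0], "spin": 0.114},
  {"translation": [-0.8, 0.3, 0], "spin": 0.114},
])

```text
t: 2.18
tcp_pos: [0.4829, 0.0952, 0.2265]
tool_rot: [[0.139, 0.99, -0.001], [0.99, -0.139, 0.001], [0.001, -0.001, -1.0]]
contact_force: [0.5, 1.0, 0.2]
finger_gap: 0.522
gripper_force: 0.0
```

```bash
python3 - <<'E'
from h import *
s=bot.state();p,d=cams.read_camera('wrist');np.savez('pics/w1.npz',p=p,d=d,tcp_pos=s['tcp_pos'],tool_rot=s['tool_rot'])
cv2.imwrite('pics/w1.png',p[:,:,::-1]);print(s['t'],s['tcp_pos'],s['tool_rot'],s['finger_gap'])
f=np.load('pics/w1.npz');K,T=cam('wrist',f)
for c,z in(('red',.053),('orange',.067),('blue',.042)):
    for st,ce,l in blobs(mask(p,c),30):
        r=cv2.minAreaRect(np.argwhere(l)[:,::-1].astype(np.float32));print(c,st,ce,ray(ce,K,T,z),'rect',ray(cv2.boxPoints(r),K,T,z)[:,:2].tolist())
E
```

```text
2.1833 [0.4829 0.0952 0.2265] [[ 0.1388  0.9903 -0.0007]
 [ 0.9903 -0.1388  0.0014]
 [ 0.0013 -0.0009 -1.    ]] 0.521601561937377
red [308, 157, 10, 68, 371] [312.3747 190.3315] [[0.5533 0.0627 0.053 ]] rect [[0.5434535759973427, 0.021564322912558054], [0.5562008111609826, 0.10242825183779597], [0.5624519952367977, 0.1010574787144063], [0.5501185929568706, 0.02006802368124061]]
orange [333, 31, 11, 13, 96] [337.8125  37.0625] [[0.5879 0.2197 0.067 ]] rect [[0.5820823059006648, 0.21623204925411454], [0.585080326585686, 0.22664418437912326], [0.5940781815964481, 0.22371387662827674], [0.5911679656177447, 0.21325517238189334]]
orange [213, 283, 23, 11, 189] [224.1005 287.0952] [[ 0.4323 -0.0425  0.067 ]] rect [[0.41960852690538614, -0.03490468467031796], [0.4465479603790944, -0.038659443951692685], [0.44438711642502493, -0.05278152257191393], [0.41715757363827305, -0.04898721225184288]]
orange [250, 308, 59, 2, 99] [275.202 308.596] [[ 0.4915 -0.0825  0.067 ]] rect [[0.45972043376834726, -0.07865135542663146], [0.4599256447105512, -0.07717228489088704], [0.5328685507194448, -0.08733289182773465], [0.532743243903707, -0.08882284488943085]]
blue [268, 205, 28, 5, 100] [281.99 207.31] [[0.5165 0.0427 0.042 ]] rect [[0.49904542946898134, 0.04336873034635548], [0.49981723987587384, 0.04813540133847713], [0.5326362294382776, 0.04207409245656929], [0.5319836211802508, 0.037280283158669436]]
```

View pics/w1.png

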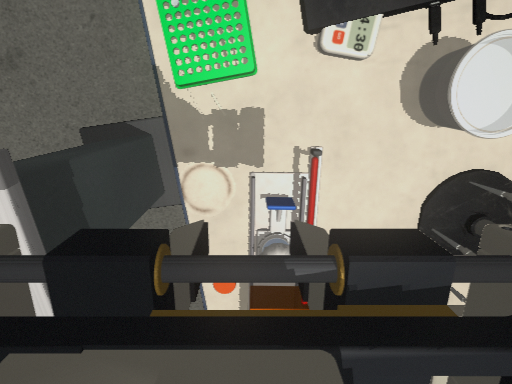

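The wrist view shows the bar from (316,152) down to (308,225), the blue plate at (282,207), the lane rails at columns 252 and 304, and a round lid at (205,188) near the left finger. I'll check the lane position and how much room there is next to the lid.

```bash
cat >> h.py <<'E'
YAW=-.153;O=np.array([.4953,-.075]);XA=np.array([np.cos(YAW),np.sin(YAW)]);YA=np.array([-XA[1],XA[0]])
def dock(P): P=np.atleast_2d(P);return np.c_[(P[:,:2]-O)@XA,(P[:,:2]-O)@YA]*1000
E
python3 - <<'E'
from h import *
f=np.load('pics/w1.npz');K,T=cam('wrist',f);p=f['p']
print('wrist tcp',dock(f['tcp_pos']))
g=cv2.cvtColor(p,cv2.COLOR_RGB2GRAY)
for r in(180,190,215):print(r,g[r,246:312].tolist())
for c in(251,254,302,306):print(c,dock(ray([[c,180],[c,215]],K,T,.014)))
print('lid',dock(ray([[230,188],[180,188],[205,165]],K,T,.008)))
t=np.load('pics/top0.npz');K2,T2=cam('top');print('lid top',dock(ray([[199,234],[199,220],[213,234]],K2,T2,.008)))
d=f['d'];pts=[]
for st,ce,l in blobs(mask(p,'blue'),30):
    print('blue z-depth rows',[ (r,float(np.median(d[r][l[r]]))) for r in range(st[1],st[1]+st[3])], [dock(ray([[282,r]],K,T,.042)).tolist() for r in(205,209)])
u,v=205,188;print('lid depth',d[v,180],d[v,230],d[188,240])
E
```

```text
wrist tcp [[-38.1783 166.3455]]
180 [211, 210, 210, 153, 124, 110, 121, 143, 134, 189, 218, 220, 221, 221, 222, 223, 224, 222, 222, 220, 220, 219, 219, 219, 220, 222, 222, 223, 223, 223, 222, 223, 223, 223, 223, 224, 224, 224, 223, 224, 223, 222, 222, 221, 222, 223, 222, 200, 151, 129, 130, 130, 131, 131, 129, 111, 79, 104, 133, 142, 164, 209, 222, 154, 81, 81]
190 [209, 210, 209, 160, 127, 112, 123, 149, 136, 198, 220, 221, 219, 219, 218, 219, 219, 219, 219, 221, 221, 221, 223, 222, 222, 221, 220, 221, 221, 221, 221, 222, 222, 221, 222, 222, 221, 221, 222, 222, 222, 223, 222, 223, 223, 223, 171, 132, 130, 128, 128, 129, 131, 130, 128, 91, 90, 129, 142, 141, 202, 169, 118, 88, 76, 86]
215 [213, 215, 167, 154, 125, 109, 131, 141, 153, 202, 219, 219, 219, 217, 218, 217, 217, 217, 218, 218, 219, 217, 217, 159, 139, 198, 221, 221, 222, 222, 159, 133, 164, 179, 177, 203, 221, 224, 223, 209, 186, 209, 220, 219, 220, 167, 129, 128, 127, 128, 127, 197, 165, 96, 72, 113, 132, 135, 199, 198, 149, 92, 71, 78, 89, 97]
251 [[-35.4989 146.6901]
 [-34.7196  98.1972]]
254 [[-31.5998 146.7455]
 [-30.685   98.2549]]
302 [[ 30.7776 147.6327]
 [ 33.8598  99.1789]]
306 [[ 35.9751 147.7066]
 [ 39.2378  99.2559]]
lid [[ -63.2117  133.8233]
 [-129.7748  132.8752]
 [ -95.6585  164.4613]]
lid top [[-94.6838 128.2107]
 [-61.3446 134.1314]
 [-89.5863  94.7503]]
blue z-depth rows [(205, 0.36407697200775146), (206, 0.3623168468475342), (207, 0.3621833324432373), (208, 0.362468957901001), (209, 0.3636361360549927)] [[[2.8788665684809494, 122.52503023047298]], [[3.113367838090993, 117.30931839887857]]]
lid depth 0.39924625 0.39682084 0.3997872
```

Call:
servo_tool([
  {"translation": [-0.12, 0.1, 0.3], "spin": 0.007},
  {"translation": [-0.245, 0.19, 0.6], "spin": 0.007},
  {"translation": [-0.245, 0.19, 0.6], "spin": 0.007},
  {"translation": [-0.245, 0.19, 0.6], "spin": 0.007},
])

```text
t: 2.57
tcp_pos: [0.4968, 0.0668, 0.1652]
tool_rot: [[0.155, 0.988, -0.004], [0.988, -0.155, 0.0], [-0.001, -0.004, -1.0]]
contact_force: [-0.6, 0.6, -0.6]
finger_gap: 0.518
gripper_force: 0.0
```

Call:
servo_tool([
  {"translation": [0, 0, 0.25], "spin": 0},
  {"translation": [0, 0, 0.55], "spin": 0},
  {"translation": [0, 0, 0.8], "spin": 0},
  {"translation": [0, 0, 0.8], "spin": 0},
  {"translation": [0, 0, 0.8], "spin": 0},
])

```text
t: 2.98
tcp_pos: [0.498, 0.0671, 0.0872]
tool_rot: [[0.154, 0.988, -0.001], [0.988, -0.154, 0.001], [0.001, -0.002, -1.0]]
contact_force: [0.8, 0.2, 0.0]
finger_gap: 0.519
gripper_force: 0.0
```

```bash
python3 - <<'E'
from h import *
s=bot.state();print(s['t'],s['tcp_pos'],s['tool_rot'],dock(s['tcp_pos']),s['finger_gap'])
p,d=cams.read_camera('wrist');cv2.imwrite('pics/w2.png',p[:,:,::-1])
E
```

```text
2.9833 [0.498  0.0671 0.0872] [[ 0.1545  0.988  -0.0014]
 [ 0.988  -0.1545  0.0008]
 [ 0.0005 -0.0015 -1.    ]] [[-18.9622 140.9056]] 0.5194037094850944
```

View pics/w2.png

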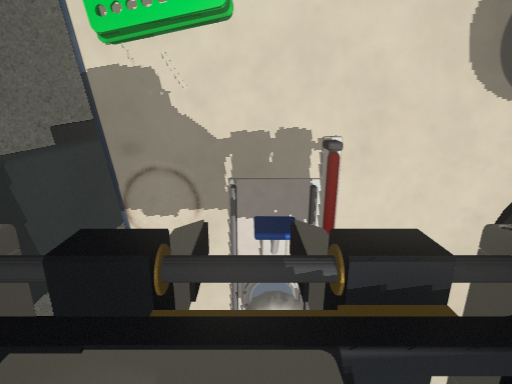

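The lane, the blue plate at (274,228) and the bar at (332,190) all sit where expected relative to the fingers: the right finger is just left of the bar. I'll descend now.

Call:
servo_tool([
  {"translation": [0, 0, 0.2], "spin": 0},
  {"translation": [0, 0, 0.4], "spin": 0},
  {"translation": [0, 0, 0.55], "spin": 0},
  {"translation": [0, 0, 0.65], "spin": 0},
  {"translation": [0, 0, 0.65], "spin": 0},
  {"translation": [0, 0, 0.65], "spin": 0},
])

```text
t: 3.53
tcp_pos: [0.4995, 0.0657, 0.0229]
tool_rot: [[0.157, 0.988, 0.001], [0.988, -0.157, 0.001], [0.001, 0.001, -1.0]]
contact_force: [0.2, -0.6, 0.9]
finger_gap: 0.515
gripper_force: 0.0
```

Call:
servo_tool([
  {"translation": [0, 0.04, 0], "spin": 0},
  {"translation": [0, 0.08, 0], "spin": 0},
  {"translation": [0, 0.1, 0], "spin": 0},
  {"translation": [0, 0.1, 0], "spin": 0},
])

```text
t: 3.87
tcp_pos: [0.509, 0.0638, 0.0224]
tool_rot: [[0.157, 0.988, 0.0], [0.988, -0.157, 0.0], [0.001, 0.0, -1.0]]
contact_force: [-2.0, -0.4, 1.9]
finger_gap: 0.52
gripper_force: 1.4
```

Call:
servo_tool([
  {"translation": [0, 0.04, 0], "spin": 0},
  {"translation": [0, 0.08, 0], "spin": 0},
  {"translation": [0, 0.12, 0], "spin": 0},
  {"translation": [0, 0.16, 0], "spin": 0},
  {"translation": [0, 0.2, 0], "spin": 0},
  {"translation": [0, 0.24, 0], "spin": 0},
  {"translation": [0, 0.28, 0], "spin": 0},
  {"translation": [0, 0.32, 0], "spin": 0},
  {"translation": [0, 0.36, 0], "spin": 0},
  {"translation": [0, 0.38, 0], "spin": 0},
  {"translation": [0, 0.38, 0], "spin": 0},
])

```text
t: 4.78
tcp_pos: [0.5448, 0.0572, 0.0207]
tool_rot: [[0.158, 0.987, -0.003], [0.988, -0.158, -0.0], [-0.001, -0.003, -1.0]]
contact_force: [-5.1, 0.8, -2.8]
finger_gap: 0.517
gripper_force: 2.4
```

```bash
python3 - <<'E'
from h import *
s=bot.state();print(s['t'],s['tcp_pos'],dock(s['tcp_pos']),s['finger_gap'],s['contact_force'])
p,d=cams.read_camera('wrist');cv2.imwrite('pics/w3.png',p[:,:,::-1]);K,T=cam('wrist',s)
for c,z in(('red',.037),('blue',.042)):
    for st,ce,l in blobs(mask(p,c),30):
        q=np.argwhere(l)[:,::-1]; zz=d[l]; X=(np.c_[q,np.ones(len(q))]@np.linalg.inv(K).T)*zz[:,None];W=X@T[:3,:3].T+T[:3,3]
        print(c,st,ce,dock(ray(ce,K,T,z)),'depth pts med',dock(np.median(W,0)),np.median(W[:,2]),np.percentile(W[:,2],95),np.percentile(dock(W),[2,98],axis=0))
p,d=cams.read_camera('scene');cv2.imwrite('pics/s3.png',cv2.resize(p[120:300,180:360,::-1],None,fx=3,fy=3))
E
```

```text
4.7833 [0.5448 0.0572 0.0207] [[ 28.7486 138.2237]] 0.5174898196743886 [-5.126   0.8412 -2.782 ]
red [332, 165, 21, 64, 989] [342.1901 197.2083] [[ 75.8675 166.6097]] depth pts med [[ 72.5436 169.9049]] 0.047071954515086056 0.04838050946569535 [[ 69.4517 154.5931]
 [ 76.4685 184.1984]]
blue [209, 250, 27, 5, 134] [221.903  252.0149] [[ 14.6701 138.7853]] depth pts med [[ 11.3817 121.8623]] 0.010325867880581124 0.013179335867041592 [[  3.2651 121.0122]
 [ 19.4869 122.4556]]
blue [199, 283, 35, 6, 198] [215.6768 285.4747] [[ 10.7415 118.9761]] depth pts med [[ 10.7731 118.9835]] 0.04189607862254774 0.042934499932076216 [[  2.3059 116.9398]
 [ 19.4148 120.8537]]
```

View pics/w3.png

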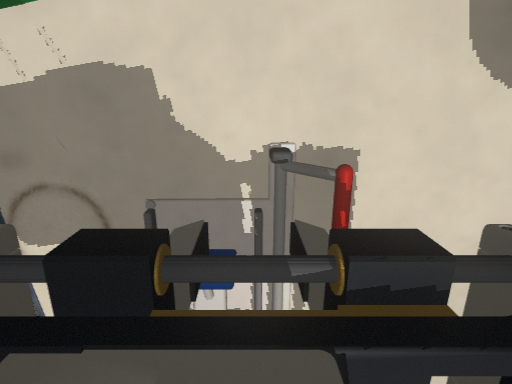

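View pics/s3.png

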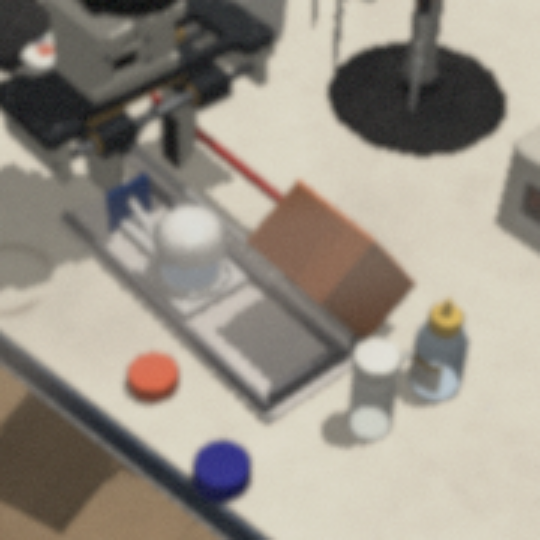

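The scene crop shows the hood swung up behind the lane with the jar still outside, and in the wrist view the bar is at (343,200), roughly 1.02 rad. I need about 7 mm more push.

Call:
servo_tool([
  {"translation": [0, 0.03, 0], "spin": 0},
  {"translation": [0, 0.05, 0], "spin": 0},
  {"translation": [0, 0.07, 0], "spin": 0},
  {"translation": [0, 0.07, 0], "spin": 0},
  {"translation": [0, 0.07, 0], "spin": 0},
])

```text
t: 5.3
tcp_pos: [0.5489, 0.0563, 0.0197]
tool_rot: [[0.157, 0.988, -0.008], [0.988, -0.157, -0.001], [-0.002, -0.008, -1.0]]
contact_force: [-7.8, 0.8, -4.7]
finger_gap: 0.52
gripper_force: 3.9
```

```bash
cat > st.py <<'E'
from h import *
s=bot.state();print(s['t'],s['tcp_pos'],dock(s['tcp_pos']),s['finger_gap'],s['contact_force'])
p,d=cams.read_camera('wrist');K,T=cam('wrist',s)
for c in('red','blue'):
    for st,ce,l in blobs(mask(p,c),30):
        q=np.argwhere(l)[:,::-1]; zz=d[l]; X=(np.c_[q,np.ones(len(q))]@np.linalg.inv(K).T)*zz[:,None];W=X@T[:3,:3].T+T[:3,3]
        print(c,st,'med',dock(np.median(W,0)),'z',np.median(W[:,2]),np.percentile(W[:,2],95),np.percentile(dock(W),[2,98],axis=0).tolist())
E
python3 st.py
```

```text
5.3 [0.5489 0.0563 0.0197] [[ 32.9513 137.935 ]] 0.5202485997734049 [-7.849   0.7723 -4.7205]
red [330, 163, 20, 66, 988] med [[ 76.403  169.2936]] z 0.04299362084940907 0.04427882652631152 [[73.42173354444576, 153.11821112136698], [80.33326420214371, 184.308952946015]]
blue [209, 250, 21, 5, 103] med [[ 13.445  121.8415]] z 0.009581883287381326 0.012858710015045766 [[7.230898730430649, 121.09299905904088], [19.842943768979694, 122.43199200677992]]
blue [199, 283, 27, 7, 175] med [[ 13.1548 119.0343]] z 0.041939131048795014 0.042909472913437406 [[6.724474336056293, 116.65034560366493], [19.545718008218664, 121.07745358789963]]
```

Call:
servo_tool([
  {"translation": [0, 0.03, 0], "spin": 0},
  {"translation": [0, 0.05, 0], "spin": 0},
  {"translation": [0, 0.05, 0], "spin": 0},
  {"translation": [0, 0.05, 0], "spin": 0},
])

```text
t: 5.68
tcp_pos: [0.5505, 0.056, 0.0184]
tool_rot: [[0.156, 0.988, -0.014], [0.988, -0.157, -0.001], [-0.003, -0.014, -1.0]]
contact_force: [-11.6, 2.6, -7.5]
finger_gap: 0.521
gripper_force: 5.8
```

```bash
python3 st.py
```

```text
5.6833 [0.5505 0.056  0.0184] [[ 34.5771 137.8727]] 0.5214569759467833 [-11.557    2.6197  -7.5324]
red [329, 163, 21, 67, 998] med [[ 78.0863 169.102 ]] z 0.040986778274753125 0.042292995348442185 [[75.02016258852116, 152.81031046717587], [82.01655896489447, 184.0944278500249]]
blue [209, 251, 18, 4, 71] med [[ 14.3126 121.803 ]] z 0.009322911140646095 0.011419616596556395 [[9.010753902820218, 120.65928197589757], [19.550435682919726, 122.33764256525386]]
blue [198, 283, 25, 8, 178] med [[ 14.0838 119.4662]] z 0.04191599225360826 0.04286501103599377 [[8.31818411014067, 116.78731126321934], [19.803876051015212, 121.70498822491946]]
```

Call:
servo_tool([
  {"translation": [0, 0.01, 0.02], "spin": 0},
  {"translation": [0, 0.01, 0.04], "spin": 0},
  {"translation": [0, 0.01, 0.05], "spin": 0},
  {"translation": [0, 0.01, 0.05], "spin": 0},
])

```text
t: 6.07
tcp_pos: [0.5532, 0.0556, 0.0142]
tool_rot: [[0.157, 0.988, -0.011], [0.988, -0.157, -0.001], [-0.002, -0.011, -1.0]]
contact_force: [-11.2, 1.6, -3.7]
finger_gap: 0.522
gripper_force: 5.2
```

```bash
python3 st.py
```

```text
6.0667 [0.5532 0.0556 0.0142] [[ 37.3587 137.8712]] 0.521867778313485 [-11.1821   1.6379  -3.7192]
red [329, 163, 21, 67, 996] med [[ 80.8096 168.832 ]] z 0.0365457751006341 0.037914655103133896 [[77.71387209761824, 152.69148528033455], [84.70534103042537, 184.068753811538]]
blue [197, 283, 20, 13, 226] med [[ 15.7516 120.3933]] z 0.04142641600584841 0.04281570576449438 [[11.309323698242768, 117.07711204567264], [19.909050589365258, 122.40308168559667]]
```

Call:
servo_tool([
  {"translation": [-0.03, 0, 0], "spin": 0},
  {"translation": [-0.06, 0, 0], "spin": 0},
  {"translation": [-0.09, 0, 0], "spin": 0},
  {"translation": [-0.12, 0, 0], "spin": 0},
  {"translation": [-0.15, 0, 0], "spin": 0},
  {"translation": [-0.18, 0, 0], "spin": 0},
  {"translation": [-0.21, 0, 0], "spin": 0},
  {"translation": [-0.24, 0, 0], "spin": 0},
  {"translation": [-0.27, 0, 0], "spin": 0},
  {"translation": [-0.3, 0, 0], "spin": 0},
  {"translation": [-0.3, 0, 0], "spin": 0},
])

```text
t: 7.03
tcp_pos: [0.5517, 0.0285, 0.016]
tool_rot: [[0.155, 0.988, -0.005], [0.988, -0.155, 0.002], [0.002, -0.005, -1.0]]
contact_force: [-8.8, 6.4, 1.2]
finger_gap: 0.518
gripper_force: 4.5
```

```bash
python3 st.py
```

```text
7.0333 [0.5517 0.0285 0.016 ] [[ 39.9656 110.848 ]] 0.5180071274230719 [-8.8089  6.357   1.2218]
red [325, 104, 25, 130, 1853] med [[ 82.9478 155.056 ]] z 0.03234415899754914 0.03365204122892025 [[79.83158740930428, 123.25023231881917], [86.85860392089188, 183.217300914136]]
blue [209, 247, 11, 8, 87] med [[18.4292 98.59  ]] z 0.011427997278332491 0.015604511745642594 [[14.942741670368184, 97.31045380922765], [21.322285461387626, 99.22562022757954]]
blue [200, 283, 14, 4, 54] med [[17.9219 95.2258]] z 0.042017376266984735 0.04283802114269274 [[14.499516364656861, 93.58612857681665], [21.116714022006157, 96.7667392075691]]
```

Call:
servo_tool([
  {"translation": [-0.03, -0.01, 0], "spin": 0},
  {"translation": [-0.06, -0.015, 0], "spin": 0},
  {"translation": [-0.09, -0.02, 0], "spin": 0},
  {"translation": [-0.12, -0.02, 0], "spin": 0},
  {"translation": [-0.15, -0.02, 0], "spin": 0},
  {"translation": [-0.18, -0.02, 0], "spin": 0},
  {"translation": [-0.21, -0.02, 0], "spin": 0},
  {"translation": [-0.24, -0.02, 0], "spin": 0},
  {"translation": [-0.27, -0.02, 0], "spin": 0},
  {"translation": [-0.3, -0.02, 0], "spin": 0},
  {"translation": [-0.3, -0.02, 0], "spin": 0},
])

```text
t: 8.0
tcp_pos: [0.5471, -0.0023, 0.0167]
tool_rot: [[0.156, 0.988, -0.001], [0.988, -0.156, 0.001], [0.001, -0.001, -1.0]]
contact_force: [-4.8, 4.4, 2.1]
finger_gap: 0.52
gripper_force: 2.9
```

```bash
python3 st.py
```

```text
8.0 [ 0.5471 -0.0023  0.0167] [[40.082  79.6991]] 0.5196075463599217 [-4.7613  4.4337  2.1406]
red [324, 31, 31, 203, 3014] med [[ 82.9024 142.7032]] z 0.03240160321382697 0.033790111597480466 [[79.9127409140431, 92.49674254234324], [86.8870487942436, 182.0329861792122]]
blue [209, 246, 11, 9, 97] med [[18.3193 67.6976]] z 0.011267297894946848 0.01665156278460663 [[15.114447404555618, 66.34713790939128], [21.394920599477278, 68.23911757631244]]
blue [200, 283, 14, 3, 41] med [[17.6822 63.9903]] z 0.0418379814928887 0.042746761851855136 [[14.37964987981936, 62.87210200320968], [21.145767503786406, 65.17076501029163]]
```

Call:
servo_tool([
  {"translation": [-0.03, -0.005, 0], "spin": 0},
  {"translation": [-0.06, -0.01, 0], "spin": 0},
  {"translation": [-0.09, -0.01, 0], "spin": 0},
  {"translation": [-0.12, -0.01, 0], "spin": 0},
  {"translation": [-0.15, -0.01, 0], "spin": 0},
  {"translation": [-0.18, -0.01, 0], "spin": 0},
  {"translation": [-0.2, -0.01, 0], "spin": 0},
  {"translation": [-0.22, -0.01, 0], "spin": 0},
  {"translation": [-0.24, -0.01, 0], "spin": 0},
  {"translation": [-0.26, -0.01, 0], "spin": 0},
  {"translation": [-0.26, -0.01, 0], "spin": 0},
])

```text
t: 8.97
tcp_pos: [0.5423, -0.0293, 0.0168]
tool_rot: [[0.158, 0.987, -0.0], [0.987, -0.158, -0.0], [-0.0, -0.0, -1.0]]
contact_force: [-3.3, 3.2, 1.3]
finger_gap: 0.523
gripper_force: 1.8
```

```bash
python3 st.py
```

```text
8.9667 [ 0.5423 -0.0293  0.0168] [[39.4664 52.3261]] 0.5226115720882977 [-3.2981  3.2289  1.3266]
red [325, 0, 34, 234, 3620] med [[ 82.5803 124.2869]] z 0.033236402399297205 0.034595739549408325 [[79.50895357845171, 65.8769845948342], [86.53664139579074, 166.9540628368439]]
blue [209, 246, 11, 9, 95] med [[17.7293 40.4592]] z 0.011717333926003992 0.01671811331611476 [[14.698662930071462, 38.963245660080084], [20.781501693078177, 40.98003367448826]]
blue [200, 283, 14, 3, 41] med [[17.0157 36.7821]] z 0.04210762865562387 0.04301763121023025 [[13.802375356089495, 35.51134498821599], [20.417232305123555, 37.78666808880002]]
```

Call:
servo_tool([
  {"translation": [-0.01, 0, 0], "spin": 0},
  {"translation": [-0.02, 0, 0], "spin": 0},
  {"translation": [-0.03, 0, 0], "spin": 0},
  {"translation": [-0.04, 0, 0], "spin": 0},
  {"translation": [-0.04, 0, 0], "spin": 0},
  {"translation": [-0.04, 0, 0], "spin": 0},
])

```text
t: 9.52
tcp_pos: [0.5416, -0.0325, 0.0167]
tool_rot: [[0.157, 0.988, -0.0], [0.988, -0.157, 0.0], [0.0, -0.0, -1.0]]
contact_force: [-3.0, 3.8, 1.8]
finger_gap: 0.522
gripper_force: 2.4
```

```bash
python3 st.py
```

```text
9.5167 [ 0.5416 -0.0325  0.0167] [[39.2624 49.0295]] 0.521660495091634 [-3.0043  3.8224  1.7845]
red [325, 0, 35, 234, 3629] med [[ 82.4611 120.9276]] z 0.03351459991702063 0.0348081552832327 [[79.38349147602966, 62.96903568643996], [86.44579050225468, 163.56992457821468]]
blue [209, 246, 11, 9, 97] med [[17.6158 37.2108]] z 0.011637779508668455 0.016949999171954187 [[14.29755659261495, 35.58954624327292], [20.579282473241854, 37.65502855383961]]
blue [200, 283, 14, 3, 41] med [[17.007  33.4263]] z 0.04205698757873169 0.04293164881265127 [[13.529099233151687, 32.47182837231728], [20.240188550086714, 34.6074364910171]]
```

Call:
servo_tool([
  {"translation": [-0.01, 0, 0], "spin": 0},
  {"translation": [-0.02, 0, 0], "spin": 0},
  {"translation": [-0.03, 0, 0], "spin": 0},
  {"translation": [-0.04, 0, 0], "spin": 0},
  {"translation": [-0.04, 0, 0], "spin": 0},
  {"translation": [-0.04, 0, 0], "spin": 0},
])

```text
t: 10.07
tcp_pos: [0.5409, -0.0356, 0.0167]
tool_rot: [[0.157, 0.988, -0.0], [0.988, -0.157, 0.001], [0.001, -0.001, -1.0]]
contact_force: [-3.9, 5.4, 2.0]
finger_gap: 0.522
gripper_force: 3.5
```

```bash
python3 st.py
```

```text
10.0667 [ 0.5409 -0.0356  0.0167] [[39.0561 45.8488]] 0.5216549226340107 [-3.8516  5.3631  1.9998]
red [326, 0, 34, 234, 3643] med [[ 82.2458 117.7384]] z 0.03384097742316408 0.035207126425642256 [[79.20970723948481, 59.7836459999871], [86.22614368460445, 160.27132375933044]]
blue [209, 246, 11, 9, 95] med [[17.4712 34.0724]] z 0.011554112063631522 0.016895644024980092 [[14.225526548126965, 32.35306638847557], [20.39358581106834, 34.54872863676464]]
blue [200, 283, 14, 3, 40] med [[16.642  30.0907]] z 0.04196221189012771 0.04292159457178887 [[13.360510526183726, 29.30132523105604], [19.846149737894024, 31.34171466974816]]
```

```bash
python3 - <<'E'
from h import *
p,d=cams.read_camera('scene');a=cv2.resize(p[160:280,200:330,::-1],None,fx=3,fy=3,interpolation=cv2.INTER_CUBIC)
q,e=cams.read_camera('top');b=cv2.resize(q[155:235,175:305,::-1],None,fx=3,fy=3,interpolation=cv2.INTER_CUBIC)
np.savez('pics/s4.npz',p=p,d=d);cv2.imwrite('pics/s4.png',np.hstack([a,np.vstack([b,np.zeros((120,390,3),np.uint8)])]))
E
```

```text
(no output)
```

View pics/s4.png

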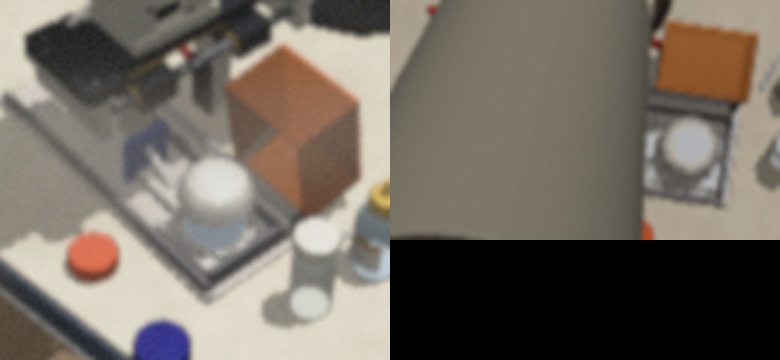

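```bash
python3 - <<'E'
from h import *
K,T=cam('top');f=lambda x,y:[(x-390)/3+175,y/3+155]
print('jar top',dock(ray(f(690,145),K,T,.058)));print('stop edge',dock(ray([f(738,105),f(724,203)],K,T,.014)))
K,T=cam('scene');g=lambda x,y:[x/3+200,y/3+160]
print('jar scene',dock(ray(g(217,187),K,T,.058)),'stop corner',dock(ray([g(205,287),g(300,217)],K,T,.014)))
E
python3 st.py | head -1
```

```text
jar top [[  0.4779 -40.9911]]
stop edge [[ 44.7936 -76.8954]
 [-36.1987 -76.5293]]
jar scene [[ -1.5034 -46.8987]] stop corner [[-35.0383 -76.1225]
 [ 50.1671 -72.051 ]]
10.2167 [ 0.5409 -0.0356  0.0167] [[39.0567 45.8725]] 0.5168343946470693 [-3.1381  5.6532  2.5466]
```

Call:
servo_tool([
  {"translation": [-0.01, 0, 0], "spin": 0},
  {"translation": [-0.02, 0, 0], "spin": 0},
  {"translation": [-0.03, 0, 0], "spin": 0},
  {"translation": [-0.03, 0, 0], "spin": 0},
  {"translation": [-0.03, 0, 0], "spin": 0},
])

```text
t: 10.68
tcp_pos: [0.5408, -0.0357, 0.0168]
tool_rot: [[0.155, 0.988, -0.0], [0.988, -0.155, 0.004], [0.004, -0.001, -1.0]]
contact_force: [-2.6, 11.4, 2.9]
finger_gap: 0.518
gripper_force: 6.6
```

```bash
python3 st.py
```

```text
10.6833 [ 0.5408 -0.0357  0.0168] [[38.9771 45.8229]] 0.517939305381735 [-2.5959 11.3736  2.9161]
red [326, 0, 34, 234, 3635] med [[ 82.2156 117.5184]] z 0.034086310287410215 0.03543976322128986 [[79.12644612176452, 59.83542975357697], [86.19762161509304, 160.4544829214486]]
blue [209, 246, 11, 9, 97] med [[17.3257 33.9325]] z 0.012339679557785754 0.017071838756436523 [[13.853621063404816, 32.68344386374589], [20.347635470259647, 34.715552643561445]]
blue [200, 283, 14, 3, 40] med [[16.5492 29.9886]] z 0.042064961092535935 0.04250024796276511 [[13.42179725700576, 29.162745589851404], [19.680003945886213, 30.940962938399515]]
```

The carrier didn't move for the extra push and the force rose to 11 N, so it is against the stop. Now I'll back off along +y, raise slightly to clear the tube, and ease the hood closed.

Call:
servo_tool([
  {"translation": [0.05, 0, 0], "spin": 0},
  {"translation": [0.1, 0, 0], "spin": 0},
  {"translation": [0.15, 0, -0.03], "spin": 0},
  {"translation": [0.2, 0, -0.06], "spin": 0},
  {"translation": [0.25, 0, -0.08], "spin": 0},
  {"translation": [0.25, 0, -0.08], "spin": 0},
  {"translation": [0.25, 0, -0.08], "spin": 0},
])

```text
t: 11.32
tcp_pos: [0.5454, -0.0148, 0.025]
tool_rot: [[0.157, 0.988, 0.002], [0.988, -0.157, 0.0], [0.0, 0.002, -1.0]]
contact_force: [-2.1, 1.2, 0.1]
finger_gap: 0.52
gripper_force: 1.2
```

```bash
python3 st.py
```

```text
11.3167 [ 0.5454 -0.0148  0.025 ] [[40.3336 67.1383]] 0.5195774100585623 [-2.0806  1.1984  0.0839]
red [318, 2, 31, 232, 3403] med [[ 80.7374 137.9302]] z 0.03712069689854733 0.038448110519794604 [[77.66815616289176, 79.18543575100256], [84.6282387923846, 181.60732094140062]]
blue [189, 283, 30, 27, 574] med [[14.6258 33.5983]] z 0.03727660909978159 0.04240205793517807 [[7.3194393445414265, 29.67747515440981], [20.417412526569297, 34.79636247681119]]
```

Plate stayed at home (34.8). Close the hood slowly.

Call:
servo_tool([
  {"translation": [0, -0.03, 0], "spin": 0},
  {"translation": [0, -0.07, 0], "spin": 0},
  {"translation": [0, -0.11, 0], "spin": 0},
  {"translation": [0, -0.15, 0], "spin": 0},
  {"translation": [0, -0.19, 0], "spin": 0},
  {"translation": [0, -0.23, 0], "spin": 0},
  {"translation": [0, -0.27, 0], "spin": 0},
  {"translation": [0, -0.31, 0], "spin": 0},
  {"translation": [0, -0.35, 0], "spin": 0},
  {"translation": [0, -0.39, 0], "spin": 0},
  {"translation": [0, -0.43, 0], "spin": 0},
  {"translation": [0, -0.46, 0], "spin": 0},
])

```text
t: 12.37
tcp_pos: [0.4982, -0.0077, 0.0245]
tool_rot: [[0.157, 0.988, -0.001], [0.988, -0.157, 0.0], [-0.0, -0.001, -1.0]]
contact_force: [-0.8, -0.1, -1.3]
finger_gap: 0.524
gripper_force: 0.7
```

Call:
servo_tool([
  {"translation": [0, -0.03, 0], "spin": 0},
  {"translation": [0, -0.06, 0], "spin": 0},
  {"translation": [0, -0.09, 0], "spin": 0},
  {"translation": [0, -0.12, 0], "spin": 0},
  {"translation": [0, -0.14, 0], "spin": 0},
  {"translation": [0, -0.14, 0], "spin": 0},
])

```text
t: 12.87
tcp_pos: [0.485, -0.0055, 0.0248]
tool_rot: [[0.157, 0.988, -0.0], [0.988, -0.157, 0.0], [0.0, -0.0, -1.0]]
contact_force: [0.4, -0.7, 0.3]
finger_gap: 0.518
gripper_force: 0.0
```

```bash
python3 st.py
```

```text
12.8667 [ 0.485  -0.0055  0.0248] [[-20.8033  67.0967]] 0.5177397703398812 [ 0.4075 -0.6634  0.2629]
red [361, 0, 45, 229, 4290] med [[ 34.9011 139.816 ]] z 0.05610214889613091 0.057490118931494937 [[32.02574765946954, 87.23044345946735], [39.04629249728213, 177.3412089150092]]
blue [260, 283, 50, 27, 1152] med [[-2.4119 33.6632]] z 0.03717175977960188 0.04254005664752121 [[-14.34511595519257, 29.687019521210182], [10.266659689440662, 35.02094627497056]]
```

Call:
servo_tool([
  {"translation": [0, 0, -0.2], "spin": 0},
  {"translation": [0, 0, -0.5], "spin": 0},
  {"translation": [0, 0, -0.8], "spin": 0},
  {"translation": [0, 0, -0.95], "spin": 0},
  {"translation": [0, 0, -0.95], "spin": 0},
])

```text
t: 13.33
tcp_pos: [0.4885, -0.0056, 0.1234]
tool_rot: [[0.158, 0.987, 0.007], [0.988, -0.158, 0.0], [0.002, 0.007, -1.0]]
contact_force: [1.1, 0.6, 0.7]
finger_gap: 0.521
gripper_force: 0.0
```

Call:
servo_tool([
  {"translation": [0.3, 0, -0.3], "spin": 0},
  {"translation": [0.6, 0, -0.6], "spin": 0},
  {"translation": [0.9, 0, -0.8], "spin": 0},
  {"translation": [0.9, 0, -0.8], "spin": 0},
  {"translation": [0.9, 0, -0.8], "spin": 0},
  {"translation": [0.9, 0, -0.8], "spin": 0},
])

```text
t: 13.83
tcp_pos: [0.4987, 0.0827, 0.1986]
tool_rot: [[0.157, 0.988, -0.002], [0.988, -0.157, -0.001], [-0.001, -0.001, -1.0]]
contact_force: [-0.7, 0.3, -0.8]
finger_gap: 0.523
gripper_force: 0.0
```

```bash
python3 st.py; python3 - <<'E'
from h import *
p,d=cams.read_camera('scene');a=cv2.resize(p[140:300,180:360,::-1],None,fx=3,fy=3,interpolation=cv2.INTER_CUBIC);cv2.imwrite('pics/s5.png',a)
E
```

```text
13.8333 [0.4987 0.0827 0.1986] [[-20.6199 156.3477]] 0.5234312098189402 [-0.6708  0.3289 -0.8484]
red [299, 151, 9, 71, 420] med [[ 35.4956 148.4546]] z 0.05625254388246345 0.05779610980436526 [[32.72614155495471, 109.59158494684175], [38.9849909555891, 183.19525835806644]]
red [294, 283, 8, 27, 170] med [[35.1219 10.0039]] z 0.056161654062915706 0.2354848481546572 [[2.7764153190242613, -8.90534402421155], [41.94180312740328, 147.0725845427295]]
```

View pics/s5.png

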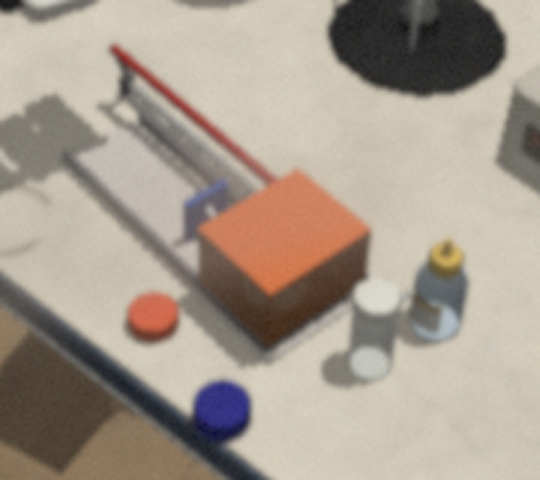

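The hood is shut over the jar, the blue plate sits at (205,210) just outside it, and the bystanders stand where they were. I'm handing the job in.

```bash
python3 -c "
from cell import bot
print(bot.close_job())"
```

```text
the job is handed in; nothing more can be done
None
```

I held the hood open by the bar while the other finger pushed the carrier home against the end stop, let the hood close over the jar without moving the vial, bottle or caps, and handed the job in at about 14 s; no verdict was returned.

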